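# Set the lot wheel and mark a honey label

## Robot

A 7-joint arm with a two-finger parallel gripper is mounted at the origin on the work surface. World frame = base frame: x ahead of the robot, y to its left, z up, the work surface at z = 0. Lengths are in m, angles in degrees, forces in N, time in s.
With the tool pointing down it reaches from about 0.425 to 0.875 m from the base axis. Payload 4.7 kg.
Tool frame: the origin (TCP) lies on the centre line of the jaws, within the pads' length; the fingertips stand 11 mm ahead of it and the grasp point (between the pads) lies 8 mm behind it; z points along the fingers, y is the direction in which the jaws open and shut (so a half turn about z gives the same grasp; the last joint's range is limited). The gripper opens to 87 mm and grips with 3 to 60 N. Pads are 19 mm wide; open, the fingers measure 117 mm over their backs; the gripper's body (75 mm by 190 mm) begins 51 mm behind the grasp point.
Start: joints at [-75.739, 18.392, -4.016, 83.108, 1.295, 78.541, -3.26], TCP at [0.151, 0.632, 0.206] pointing down, gripper open.
Joint ranges: [-163.93, 163.93], [-17.29, 119.83], [-79.2, 71.16], [3.27, 140.29], [-89.18, 269.18], [5.43, 117.66], [-154.24, 154.24]. Speed limits (degrees/s): [147.25, 147.25, 180, 180, 180, 180, 180].

## Interface

Orientations are given as [roll, pitch, yaw] about the fixed x, y, z axes, in that order (R = Rz(yaw) Ry(pitch) Rx(roll)).
In Python, from cell import env gives the robot as it stands.
- The arm moves only by the tool servo_tool, never from a script. Its argument "moves" is text: rows parted by semicolons, each of 7 numbers parted by spaces: the shift along the tool's x, y, z as a fraction of full scale, then the turn, a rotation vector about the tool's x, y, z as a fraction of full scale, then the gripper's target within -1 to 1 (shut at 1, half-way at 0, fully open at -1). A call has 1 to 20 rows; each row shifts and turns the pose as measured when the row begins, along the tool's axes as they then stand; what a row does not reach is not made up. Full scale, the value 1, is 1000 mm for a shift and 0.5 rad for a turn. A row lasts 1/12 s, in which the tool goes at most 41.7 mm and 7.16 degrees, less where a joint would pass 70% of its speed; a pose out of reach is approached as far as the arm can. A call with a number of a shift or a turn outside -1 to 1 is refused whole. A call with a gripper value outside its range is refused whole. The fingers move at their own pace and stop on an object; "squeeze" is the grip in N (left out, the last holds). Time passes only in rows, so rows that do not move let the fingers close. It gives the time, the measured TCP pose, the force and the opening at its end, in the units of the state.
- env.get_obs(): the state, without advancing time (a new reading comes with each control period).
- env.read_camera(name): name is "scene" or "side" or "wrist"; returns a dict with "img" (384x512x3 uint8, red, green, blue), "range_z" (384x512 float32, m along the optical axis (not along the pixel's ray), 0 where there is no reading), "mtx" (3x3 intrinsics, pixels), "T" (4x4, takes a point from camera to world coordinates); the wrist camera has in their place "hand_eye" (4x4, takes a point from camera to tool coordinates, whose origin is the TCP and whose axes are the flange's). Camera axes: x right, y up, looking along -z (the intrinsics and any distortion apply to the point x, -y, -z); pixel columns grow to the right and rows downward; lengths in m; the calibration is good to about 2 mm. The wrist camera is an equidistant fisheye: a pixel r from the principal point sees the ray r / f radians off the axis. A picture is of the moment at which its call begins: read the wrist's pose just before it.
- env.sign_off(): hands the job in, once; it reports no verdict.
The state is a dict: "time_s": time; "qpos": joint angles; "joint_velocities": joint speeds; "effort": joint torques, N m; "tool_pos": TCP position; "tool_rot": TCP orientation; "force": force on the tool from outside, world axes, zero at the start; "wrist_torque": the same for the moment, N m; "grip_width": finger opening in m.
Only numpy, scipy, OpenCV 4.12 (cv2) and the standard library are available. Lean on these libraries where they do the work, as an engineer would, in place of code of your own. Each camera call takes 0.05 s, during which the arm holds its last target.

## Task

On the lot marker on the honey stall, flick the toothed wheel's edge with a fingertip, anticlockwise as seen from above, click by click until the tooth with the stud rests exactly at the pointer, without running past it. Only then press the round plunger fully down to mark the label, and let it come back up. Nothing is to be lifted or pushed out of its place: neither the marker, which stands loose on the table, nor the jars, cup and dipper.

Things in the scene. Friction and masses are not known exactly. Their poses are not given: they have to be found in the camera images.
- marker: The lot marker: green cast-iron box, top face 35 mm above the table, about 4 kg, loose on rubber feet. Origin: on the table under the wheel's axis. In its own frame the box spans x -62 to 128 mm, y -62 to 62 mm; x points from the wheel to the pointer and plunger, z up. A raised stamp head (x 68 to 124, y -42 to 42 mm, top 66 mm above the table) carries the plunger.
- wheel_centre (a point): Centre of the aluminium wheel's top face, 55 mm above the table (a 5 mm hub cap stands on it). The wheel lies flat, axis upright: disc of radius 32 mm with 6 straight radial teeth 60 degrees apart, 7 mm thick, out to radius 54 mm; gaps are about 41 mm wide at radius 46 mm. Disc and teeth span 41 to 55 mm above the table; below them 6 mm of air, then the box.
- wheel_stud (a point): Top centre of the upright round stud (12 mm diameter, 16 mm tall, top 71 mm above the table) on one tooth of the wheel, 46 mm from the wheel's axis. It shows where the wheel stands.
- pointer (a point): Tip of the small steel wedge, 58 mm from the wheel's axis, fixed to the stamp head and pointing at the wheel; 51 mm above the table.
- lot_wheel (a joint): Wheel angle in rad, positive anticlockwise from above; 0: studded tooth at the pointer. Sprung clicks every 60 deg (1.047 rad); at each, one tooth is at the pointer and one straight opposite. Pushed past half-way it snaps to the next click, else falls back (about 5 N at a tooth). Starts 2 to 4 clicks before 0, at about -4.19, -3.14 or -2.09. Stop at -4.6; it can run past 0.
- plunger_top (a point): Centre of the top of the round steel plunger, 30 mm in diameter, top 86 mm above the table, 96 mm from the wheel's axis along the marker's x. It springs back up.
- plunger (a joint): How far the plunger is pressed down, m: 0 up, 0.008 fully down; the spring takes about 1.6 N to start and 5.2 N fully down.
- jar_tall: Bystander: amber honey jar, 64 mm diameter, 105 mm tall, origin at the centre of its underside.
- jar_squat: Bystander: amber honey jar, 76 mm diameter, 75 mm tall, origin at the centre of its underside.
- tasting_cup: Bystander: small empty cardboard cup, 60 mm diameter, 70 mm tall, origin at the centre of its underside.
- dipper: Bystander: wooden honey dipper lying flat, 150 mm long along its x, 28 mm thick at the head (+x), origin on the table 5 mm behind the head.

How it is judged:
By the outcome, as a careful person would: the job done as asked, in the order asked, and still so for the second after the job is handed in, with the robot touching nothing.
It also fails if it takes over 61 s, if anything falls off the work surface, if the arm or the gripper's body presses on something with over 40 N, if the wrist force passes 120 N, or if a joint passes its speed limit or range.

## Working session

There is one attempt and no reset: what is moved stays moved. The work goes in short steps, Python scripts to look and compute and a tool call to move; the robot and the scene stay as the last step left them, time stands still between calls to the robot, and variables do not carry over. Pictures are saved under pics/ and viewed, and the job is handed in when it is done.

Besides the shell and the picture viewer there is one more tool, called after "Request:" as a command line: name --argument value ..., lists and objects as JSON in quotes. servo_tool: Moves the arm, as the interface text tells. Its arguments: {"type":"object","properties":{"moves":{"type":"string"},"squeeze":{"type":"number"}},"required":["moves"]}

```bash
mkdir -p pics; ls
python3 - <<'E'
from cell import env
import cv2,numpy as np
o=env.get_obs();print(o)
for n in("scene","side","wrist"):
    c=env.read_camera(n);cv2.imwrite(f"pics/{n}0.png",c["img"][...,::-1]);np.savez(f"pics/{n}0.npz",**c)
    print(n,c["mtx"],c.get("T",c.get("hand_eye")), [k for k in c])
E
```

```text
pics
{'time_s': 0.0, 'qpos': array([-75.73909084,  18.43880587,  -4.0136103 ,  83.17630984,
         1.29728411,  78.53987576,  -3.25982835]), 'joint_velocities': array([ 0.13647546, -0.04823562, -0.01584134,  0.02003865,  0.01254253,
       -0.05272731,  0.03440453]), 'effort': array([-3.47628984e-04, -4.91297364e+01, -4.03687572e-01, -3.12536645e+01,
       -6.38259854e-02,  4.35409416e-02,  1.66813134e-04]), 'tool_pos': array([0.1511706 , 0.63156983, 0.20505183]), 'tool_rot': array([-1.79890372e+02,  8.63006216e-03,  1.66547684e+02]), 'force': array([ 0.98512002,  0.51063228, -0.02557697]), 'wrist_torque': array([0.049998  , 0.00700347, 0.00080506]), 'grip_width': 0.08713183441044497}
scene [[420.32519105   0.         259.15777177]
 [  0.         420.32519105 194.2304791 ]
 [  0.           0.           1.        ]] [[-0.45639084 -0.56918195  0.6839147   1.33836116]
 [ 0.88953836 -0.30975947  0.3358133   0.40681516]
 [ 0.02071019  0.76163047  0.64768056  0.76841923]
 [ 0.          0.          0.          1.        ]] ['img', 'range_z', 'mtx', 'T']
side [[349.86363131   0.         252.64655878]
 [  0.         349.86363131 184.7942303 ]
 [  0.           0.           1.        ]] [[-0.93033624  0.17131921 -0.32422865  0.33307567]
 [-0.36646076 -0.46678146  0.80487364  0.65854801]
 [-0.01345361  0.86762019  0.49704548  0.48620588]
 [ 0.          0.          0.          1.        ]] ['img', 'range_z', 'mtx', 'T']
wrist [[297.31863964   0.         251.09308128]
 [  0.         297.31863964 191.17117255]
 [  0.           0.           1.        ]] [[ 6.68364708e-04  9.53112957e-01  3.02614020e-01  8.21025550e-02]
 [ 9.99999265e-01 -9.43051986e-04  7.61600040e-04  1.40336533e-03]
 [ 1.01127162e-03  3.02613289e-01 -9.53112887e-01 -1.78685482e-01]
 [ 0.00000000e+00  0.00000000e+00  0.00000000e+00  1.00000000e+00]] ['img', 'range_z', 'mtx', 'hand_eye']
```

View pics/scene0.png

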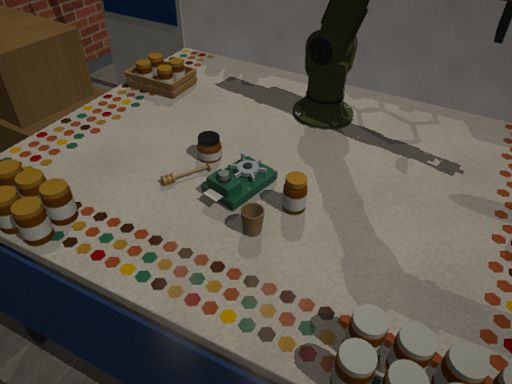

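View pics/side0.png

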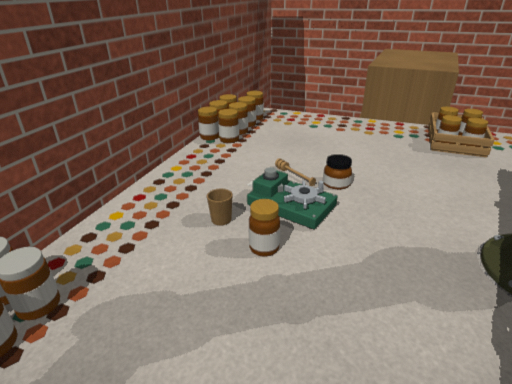

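View pics/wrist0.png

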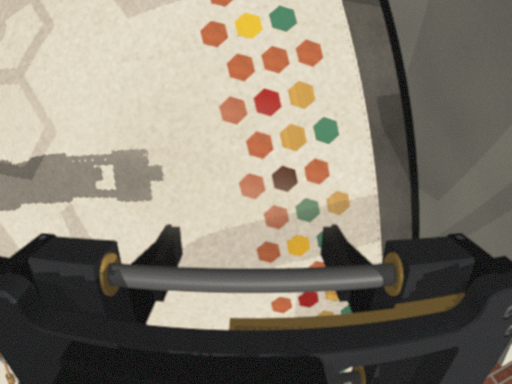

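```bash
cat > h.py <<'E'
import cv2,numpy as np
def w(c,u,v,h=None):
    # pixel->world; with known height h or depth
    K=c["mtx"];d=np.array([(u-K[0,2])/K[0,0],-(v-K[1,2])/K[1,1],-1.]);T=c["T"]
    R=T[:3,:3]@d
    if h is None:
        z=c["range_z"][int(round(v)),int(round(u))]
    else: z=(h-T[2,3])/R[2]
    return T[:3,3]+R*z
def proj(c,p):
    T=c["T"];q=T[:3,:3].T@(np.asarray(p,float)-T[:3,3]);K=c["mtx"]
    return K[0,2]+K[0,0]*q[0]/-q[2],K[1,2]-K[1,1]*q[1]/-q[2]
E
python3 - <<'E'
import cv2
a=cv2.imread("pics/scene0.png")[120:250,150:330];cv2.imwrite("pics/sc.png",cv2.resize(a,None,fx=4.4,fy=4.4,interpolation=cv2.INTER_CUBIC))
a=cv2.imread("pics/side0.png")[145:265,200:360];cv2.imwrite("pics/sd.png",cv2.resize(a,None,fx=5,fy=5,interpolation=cv2.INTER_CUBIC))
E
```

```text
(no output)
```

View pics/sc.png

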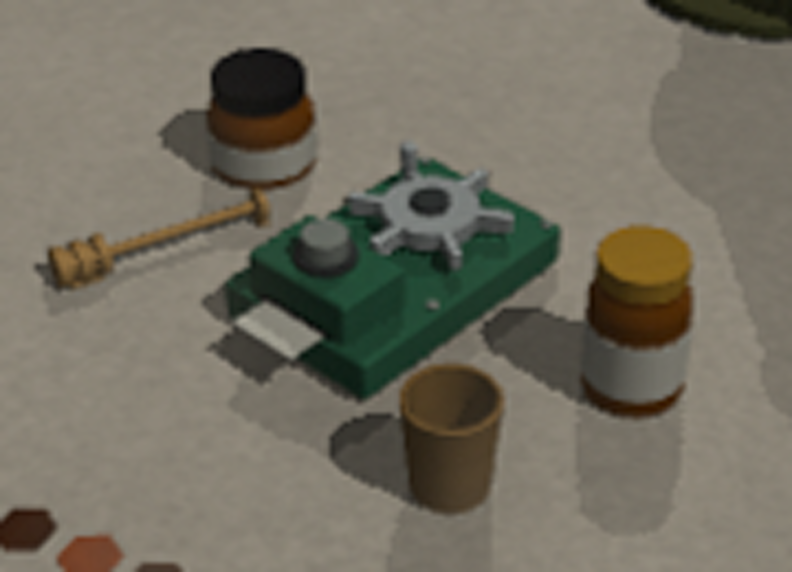

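View pics/sd.png

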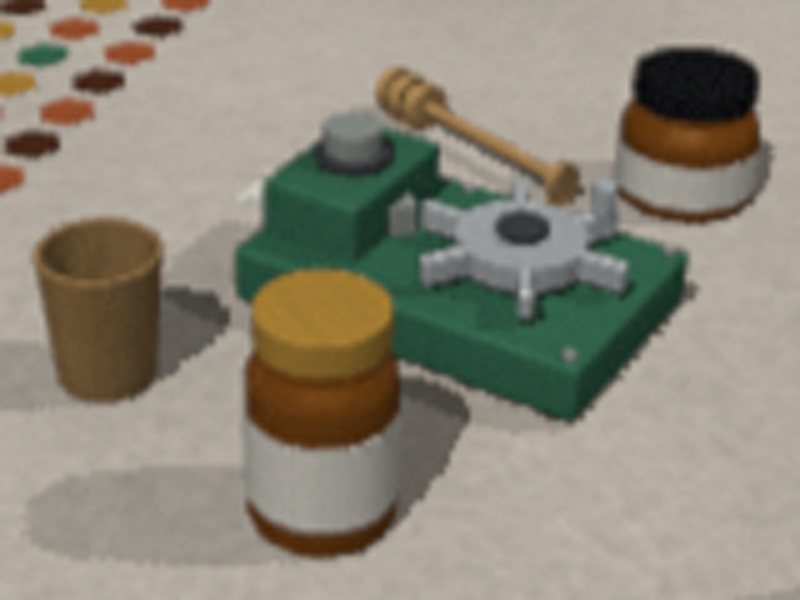

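Run:
```python
from h import *
S=dict(np.load("pics/scene0.npz"));D=dict(np.load("pics/side0.npz"))
f=lambda x,y,s,x0,y0:((x+.5)/s-.5+x0,(y+.5)/s-.5+y0)
pts={"hub":(.060,(431,199),(523,223)),"plung":(.086,(328,236),(354,125)),"stud":(.071,(408,150),(605,184)),
"jt":(.105,(645,254),(322,300)),"js":(.075,(258,75),(697,78)),"cup":(.07,(452,397),(100,248)),"diphead":(.014,(80,262),(400,92)),"diptail":(.01,(262,207),(567,182))}
R={}
for k,(h,a,b) in pts.items():
    R[k]=[w(S,*f(*a,4.4,150,120),h),w(D,*f(*b,5,200,145),h)]
    print(k,np.round(R[k][0],4),np.round(R[k][1],4))
for i in(0,1):
    d=R["plung"][i]-R["hub"][i];s=R["stud"][i]-R["hub"][i]
    a=np.degrees(np.arctan2(d[1],d[0]));b=np.degrees(np.arctan2(s[1],s[0]))
    print(np.hypot(*d[:2]),a,np.hypot(*s[:2]),b,(b-a))
```

```text
hub [ 0.4917 -0.048   0.06  ] [ 0.4877 -0.0544  0.06  ]
plung [ 0.5857 -0.0679  0.086 ] [ 0.5805 -0.0754  0.086 ]
stud [ 0.4645 -0.0798  0.071 ] [ 0.4558 -0.0857  0.071 ]
jt [0.5329 0.1158 0.105 ] [0.5314 0.1074 0.105 ]
js [ 0.4408 -0.2105  0.075 ] [ 0.4329 -0.2101  0.075 ]
cup [0.6616 0.057  0.07  ] [0.6598 0.051  0.07  ]
diphead [ 0.6078 -0.2455  0.014 ] [ 0.613  -0.2583  0.014 ]
diptail [ 0.4956 -0.1769  0.01  ] [ 0.494  -0.1901  0.01  ]
0.09611265985725409 -11.974616807581903 0.041816155827480064 -130.4568007582626 -118.4821839506807
0.09521589457154682 -12.789592140471486 0.04472978628700801 -135.4653432218367 -122.6757510813652
```

Request:
servo_tool --moves "-0.0275 -0.029 0 0 0 0 1;-0.0275 -0.029 0 0 0 0 1;-0.0275 -0.029 0 0 0 0 1;-0.0275 -0.029 0 0 0 0 1;-0.0275 -0.029 0 0 0 0 1;-0.0275 -0.029 0 0 0 0 1;-0.0275 -0.029 0 0 0 0 1;-0.0275 -0.029 0 0 0 0 1;-0.0275 -0.029 0 0 0 0 1;-0.0275 -0.029 0 0 0 0 1;-0.0275 -0.029 0 0 0 0 1;-0.0275 -0.029 0 0 0 0 1;-0.0275 -0.029 0 0 0 0 1;-0.0275 -0.029 0 0 0 0 1;-0.0275 -0.029 0 0 0 0 1;-0.0275 -0.029 0 0 0 0 1" --squeeze 20

```text
time_s: 1.48
tool_pos: [0.4762, 0.0634, 0.1978]
tool_rot: [-179.9, -0.4, 167.7]
force: [1.8, 0.6, -0.7]
grip_width: 0.0007
```

Request:
servo_tool --moves "-0.025 -0.0275 0 0 0 0 1;-0.025 -0.0275 0 0 0 0 1;-0.025 -0.0275 0 0 0 0 1;-0.02 -0.024 0 0 0 0 1;0 0 0 0 0 0 1;0 0 0 0 0 0 1"

```text
time_s: 1.98
tool_pos: [0.5499, -0.0791, 0.1974]
tool_rot: [-179.6, -0.2, 166.9]
force: [0.1, 1.0, -0.2]
grip_width: 0.0002
```

```bash
cat > snap.py <<'E'
import sys,cv2,numpy as np
from cell import env
t=sys.argv[1]
o=env.get_obs();print(o["time_s"],o["tool_pos"],o["tool_rot"],o["force"])
for n in sys.argv[2:]:
    c=env.read_camera(n)
    np.savez(f"pics/{n}{t}.npz",pos=o["tool_pos"],rot=o["tool_rot"],**c);cv2.imwrite(f"pics/{n}{t}.png",c["img"][...,::-1])
E
python3 snap.py 1 wrist scene side; python3 -c "
import cv2
a=cv2.imread('pics/scene1.png')[90:250,150:330];cv2.imwrite('pics/sc1.png',cv2.resize(a,None,fx=3.7,fy=3.7,interpolation=cv2.INTER_CUBIC))
a=cv2.imread('pics/wrist1.png');cv2.imwrite('pics/w1b.png',cv2.resize(a,None,fx=1.55,fy=1.55,interpolation=cv2.INTER_CUBIC))"
```

```text
1.9833 [ 0.54991001 -0.07909197  0.19737514] [-1.79638309e+02 -1.78435264e-01  1.66905510e+02] [ 0.13120754  0.99144873 -0.24064347]
```

View pics/w1b.png

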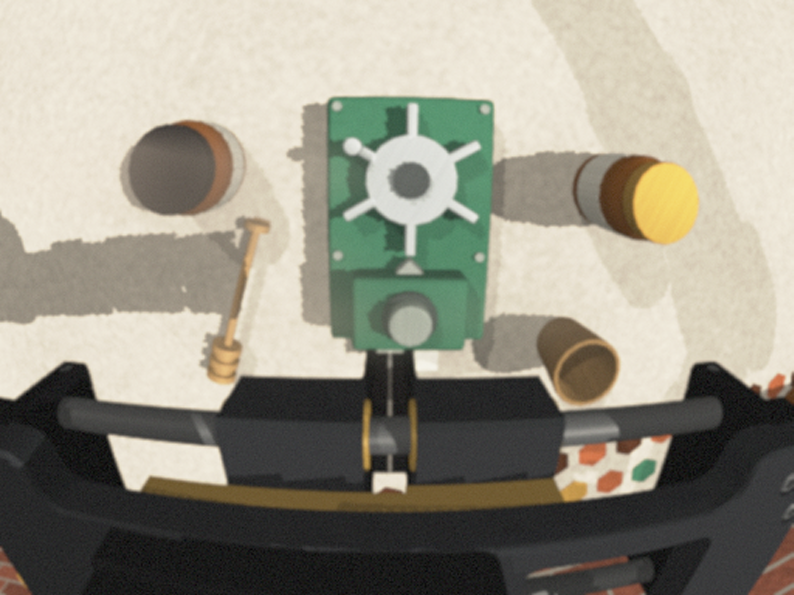

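View pics/sc1.png

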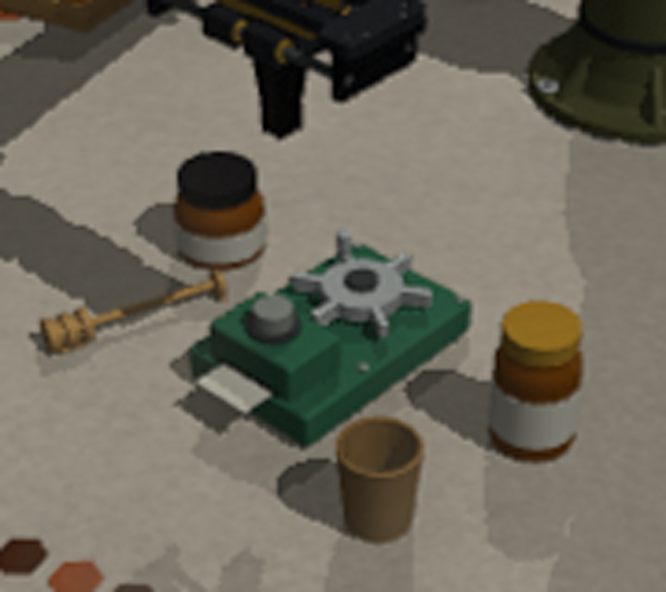

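View pics/side1.png

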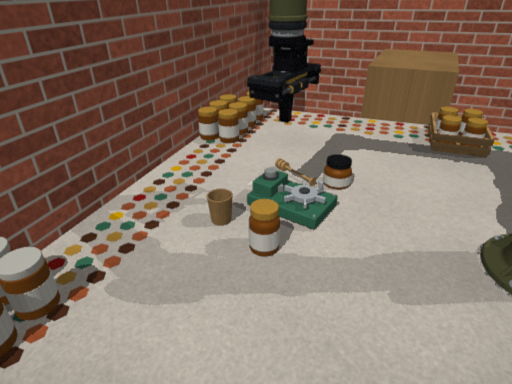

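```bash
cat >> h.py <<'E'
from scipy.spatial.transform import Rotation as Ro
def ww(c,u,v,h):
    K=c["mtx"];x=(u-K[0,2]);y=(v-K[1,2]);r=np.hypot(x,y);th=r/K[0,0]
    d=np.array([np.sin(th)*x/r,-np.sin(th)*y/r,-np.cos(th)])
    H=c["hand_eye"];R=Ro.from_euler("xyz",c["rot"],degrees=True).as_matrix()
    o=R@H[:3,3]+c["pos"];d=R@H[:3,:3]@d
    return o+d*(h-o[2])/d[2]
E
python3 - <<'E'
from h import *
c=dict(np.load("pics/wrist1.npz"))
f=lambda x,y:((x+.5)/1.55-.5,(y+.5)/1.55-.5)
R={}
for k,x,y,h in[("hub",410,180,.060),("plung",410.5,324.5,.086),("stud",353,145,.071),("tip",409,262,.051),("jt",665,203,.105),("js",172,168,.075),("cup",586,371,.07),("tipR",412,257,.055),("boxTL",329,98,.035),("boxTR",493,101,.035)]:
    R[k]=ww(c,*f(x,y),h);print(k,R[k].round(4))
d=R["plung"]-R["hub"];s=R["stud"]-R["hub"];a=np.degrees(np.arctan2(d[1],d[0]));b=np.degrees(np.arctan2(s[1],s[0]))
print(np.hypot(*d[:2]),a,np.hypot(*s[:2]),b,b-a)
E
python3 - <<'E'
import cv2
a=cv2.imread("pics/scene1.png")[60:150,170:290];cv2.imwrite("pics/g1.png",cv2.resize(a,None,fx=6,fy=6,interpolation=cv2.INTER_CUBIC))
a=cv2.imread("pics/side1.png")[50:140,230:350];cv2.imwrite("pics/g2.png",cv2.resize(a,None,fx=6,fy=6,interpolation=cv2.INTER_CUBIC))
E
```

```text
hub [ 0.4895 -0.0505  0.06  ]
plung [ 0.5818 -0.0715  0.086 ]
stud [ 0.4577 -0.0818  0.071 ]
tip [ 0.5476 -0.0638  0.051 ]
jt [0.5311 0.1132 0.105 ]
js [ 0.4371 -0.2084  0.075 ]
cup [0.659  0.0553 0.07  ]
tipR [ 0.5436 -0.0609  0.055 ]
boxTL [ 0.4174 -0.0935  0.035 ]
boxTR [0.4452 0.0233 0.035 ]
0.09468172253659496 -12.810543422395428 0.044633690491344157 -135.4633935784925 -122.65285015609706
```

View pics/g1.png

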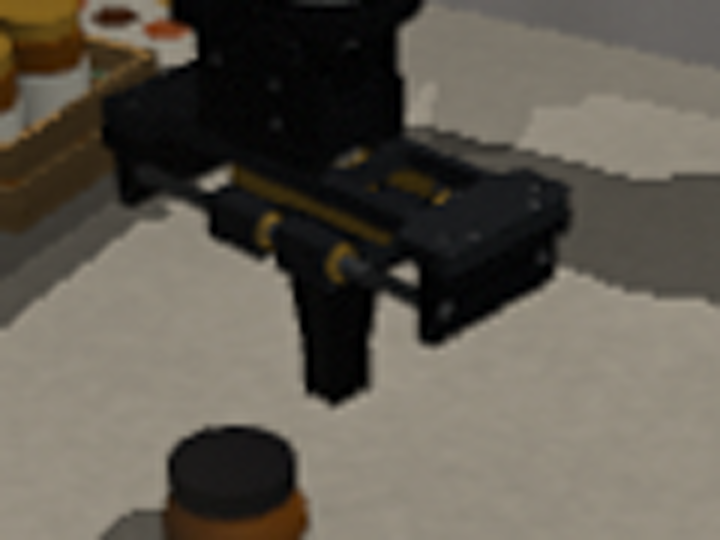

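View pics/g2.png

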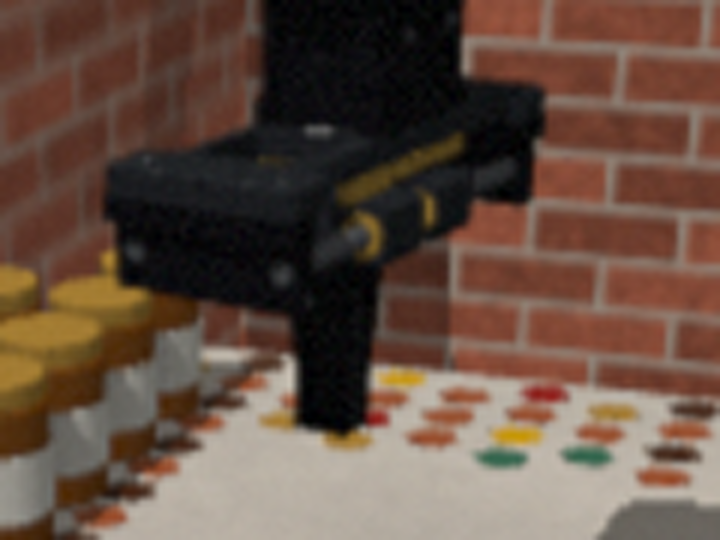

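Request:
servo_tool --moves "0.024 0.022 0 0 0 0 1;0.024 0.022 0 0 0 0 1;0.022 0.021 0 0 0 0 1;0 0 0.01 0 0 -0.24 1;0 0 0.01 0 0 -0.24 1;0 0 0.01 0 0 -0.24 1;0 0 0.01 0 0 -0.24 1;0 0 0.01 0 0 -0.24 1;0 0 0 0 0 -0.02 1;0 0 0 0 0 0 1"

```text
time_s: 2.97
tool_pos: [0.4867, 0.0258, 0.1464]
tool_rot: [179.7, -0.0, -156.0]
force: [-0.5, -0.3, -0.1]
grip_width: 0.0009
```

```bash
cat > pos.py <<'E'
from cell import env
import numpy as np,sys
o=env.get_obs();p=o["tool_pos"];y=np.radians(o["tool_rot"][2])
d=p[:2]-np.array([.4895,-.0505]);et=np.array([-.927,-.375]);er=np.array([-.375,.927])
tx=np.array([np.cos(y),np.sin(y)]);ty=np.array([np.sin(y),-np.cos(y)])
print(o["time_s"],p.round(4),o["tool_rot"].round(2),"t,r",(d@et*1e3).round(1),(d@er*1e3).round(1),"F",o["force"].round(2))
if len(sys.argv)>2:
    g=float(sys.argv[1])*et+float(sys.argv[2])*er-d*1e3;print("need tool x,y mm",g@tx,g@ty)
E
python3 pos.py -25 48
```

```text
2.9667 [0.4867 0.0258 0.1464] [ 1.7965e+02 -4.0000e-02 -1.5602e+02] t,r -26.0 71.7 F [-0.48 -0.31 -0.11]
need tool x,y mm 1.8442327006814885 -23.68817363902212
```

Request:
servo_tool --moves "0.001 -0.001 0.02 0 0 0.07 1;0 0 0.02 0 0 0 1;0 0 0 0 0 0 1"

```text
time_s: 3.22
tool_pos: [0.4872, 0.0284, 0.1084]
tool_rot: [179.6, 0.3, -158.3]
force: [-1.3, 0.1, 0.1]
grip_width: 0.0004
```

```bash
python3 pos.py -25 48; python3 snap.py 2 wrist side; python3 -c "
import cv2
a=cv2.imread('pics/side2.png')[130:240,220:380];cv2.imwrite('pics/sd2.png',cv2.resize(a,None,fx=5,fy=5,interpolation=cv2.INTER_CUBIC))
a=cv2.imread('pics/wrist2.png');cv2.imwrite('pics/w2b.png',cv2.resize(a,None,fx=1.55,fy=1.55,interpolation=cv2.INTER_CUBIC))"
```

```text
3.2167 [0.4872 0.0284 0.1084] [ 179.57    0.28 -158.32] t,r -27.5 74.0 F [-1.25  0.08  0.12]
need tool x,y mm 2.314534460315794 -26.009617046252746
3.2167 [0.48721587 0.02839536 0.10835893] [ 179.56683854    0.2766671  -158.31679781] [-1.252556    0.08491643  0.11851811]
```

View pics/w2b.png

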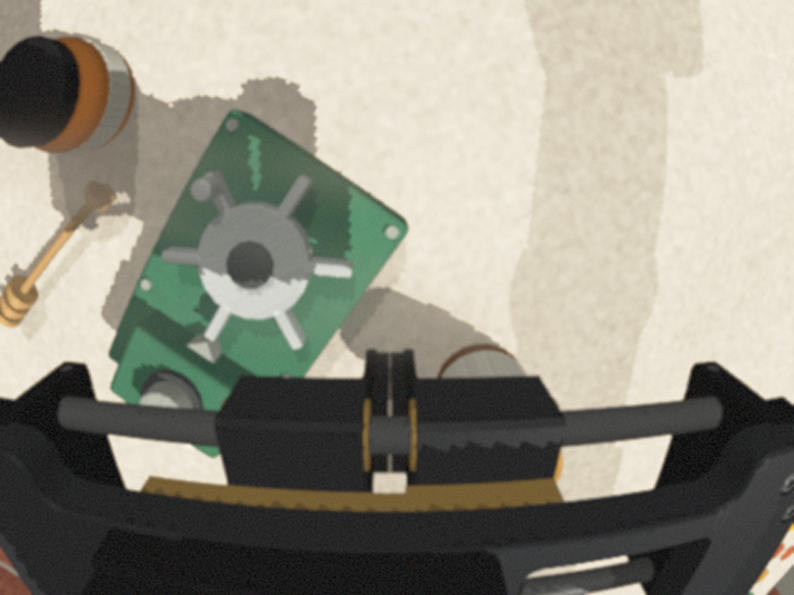

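View pics/sd2.png

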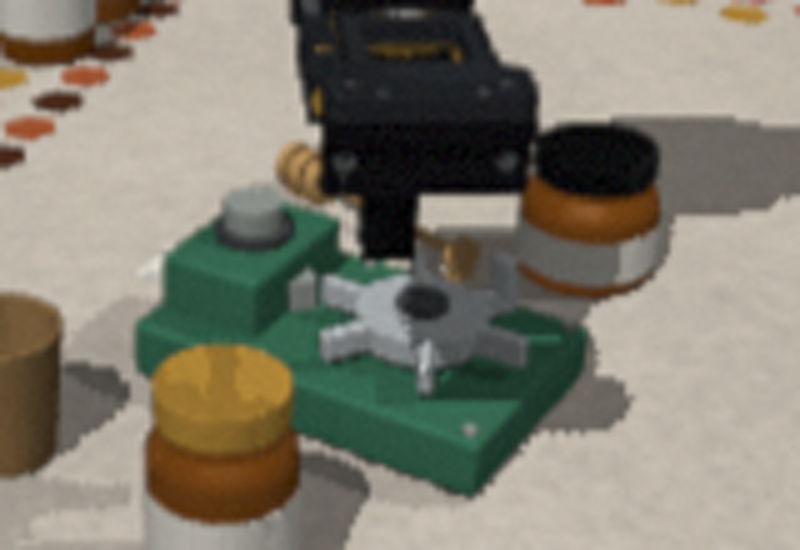

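Run:
```python
from h import *
D=dict(np.load("pics/side2.npz"));c=dict(np.load("pics/wrist2.npz"))
print([(x-220)*5 if i==0 else (x-130)*5 for i,x in enumerate(proj(D,[.4872,.0284,.0974]))])
f=lambda x,y:((x+.5)/1.55-.5,(y+.5)/1.55-.5)
h=ww(c,*f(250,265),.060);s=ww(c,*f(204,187),.071);print(h,s)
for k,x,y in[("tooth60",290,332),("tooth120",338,269)]:
    p=ww(c,*f(x,y),.055)-h;print(k,np.hypot(*p[:2]),np.degrees(np.arctan2(p[1],p[0]))+13)
```

```text
[np.float64(379.4871962915923), np.float64(313.11080115620683)]
[ 0.48896907 -0.0485639   0.06      ] [ 0.45610753 -0.0811446   0.071     ]
tooth60 0.04330054017567697 59.174658237204746
tooth120 0.04606663887711832 119.8558430022116
```

Run:
```python
from h import *
D=dict(np.load("pics/side2.npz"))
for y in(210,225,235,245,250,255,262):
  for x in(375,390,405):
    u,v=220+x/5,130+y/5
    print((x,y),w(D,u,v).round(4),end=" ")
  print()
# hub by depth
print(w(D,220+421/5,130+300/5), proj(D,[.489,-.0495,.06]))
```

```text
(375, 210) [0.489  0.0385 0.152 ] (390, 210) [0.4837 0.0345 0.151 ] (405, 210) [0.4778 0.0332 0.1514] 
(375, 225) [0.4894 0.0356 0.1435] (390, 225) [0.4832 0.0351 0.1444] (405, 225) [0.4776 0.0323 0.144 ] 
(375, 235) [0.4889 0.0366 0.1394] (390, 235) [0.4835 0.0328 0.1385] (405, 235) [0.4776 0.031  0.1387] 
(375, 245) [0.4885 0.0375 0.1352] (390, 245) [0.4827 0.0354 0.1352] (405, 245) [0.4771 0.0321 0.1346] 
(375, 250) [0.4886 0.0364 0.1322] (390, 250) [0.4827 0.0349 0.1326] (405, 250) [0.477  0.0319 0.1321] 
(375, 255) [0.4879 0.0388 0.1313] (390, 255) [0.4829 0.0336 0.1295] (405, 255) [0.4765 0.0338 0.1309] 
(375, 262) [ 0.5272 -0.119   0.0368] (390, 262) [ 0.5339 -0.1805  0.0029] (405, 262) [ 0.5261 -0.1837  0.0027] 
[ 0.48637349 -0.0489517   0.06105727] (np.float64(303.1506326046374), np.float64(190.07749069773533))
```

```bash
python3 pos.py
python3 - <<'E'
from h import *
S=dict(np.load("pics/scene1.npz"));D=dict(np.load("pics/side1.npz"))
for y in(340,380,395,400):print(w(S,170+335/6,60+y/6).round(3),end="")
print()
for y in(340,380,400,420,428):print(w(D,230+335/6,50+y/6).round(3),end="")
E
python3 snap.py 3 scene; python3 -c "
import cv2
a=cv2.imread('pics/scene3.png')[110:220,190:310];cv2.imwrite('pics/sc3.png',cv2.resize(a,None,fx=5,fy=5,interpolation=cv2.INTER_CUBIC))"
```

```text
3.3167 [0.4893 0.0283 0.1111] [ 179.61    0.5  -158.27] t,r -29.3 73.1 F [-0.76  0.52 -0.09]
[ 0.56  -0.072  0.243][ 0.563 -0.071  0.226][ 0.562 -0.072  0.217][ 0.562 -0.072  0.215]
[ 0.543 -0.065  0.253][ 0.543 -0.067  0.237][ 0.544 -0.069  0.229][ 0.543 -0.067  0.222][ 0.543 -0.068  0.218]3.3167 [0.48927817 0.02828396 0.11105028] [ 179.61217176    0.50381182 -158.27451706] [-0.76043846  0.51832786 -0.09364446]
```

View pics/sc3.png

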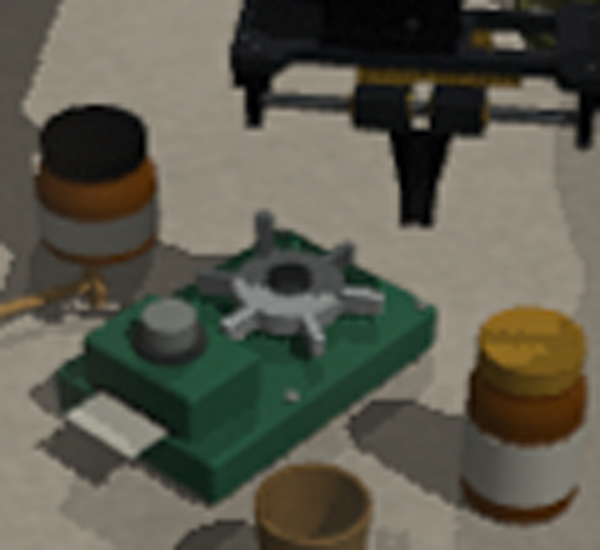

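Run:
```python
from h import *
c=dict(np.load("pics/wrist2.npz"));c1=dict(np.load("pics/wrist1.npz"))
def wd(c,u,v):
    K=c["mtx"];x=(u-K[0,2]);y=(v-K[1,2]);r=np.hypot(x,y)+1e-9;th=r/K[0,0]
    d=np.array([np.sin(th)*x/r,-np.sin(th)*y/r,-np.cos(th)]);d/=np.cos(th)
    H=c["hand_eye"];R=Ro.from_euler("xyz",c["rot"],degrees=True).as_matrix()
    z=c["range_z"][int(v),int(u)]
    q=H[:3,:3]@(d*z)+H[:3,3]
    return (R@q+c["pos"]).round(4),q.round(4)
print("table2",wd(c,400,50),"hub",wd(c,161,171))
print("table1",wd(c1,200,30),"hub",wd(c1,264,116))
for v in range(222,262,4):print(v,[wd(c,u,v)[1] for u in (242,251,260)])
```

```text
table2 (array([0.2983, 0.1186, 0.0004]), array([0.1427, 0.1528, 0.1084])) hub (array([ 0.4894, -0.0487,  0.0595]), array([ 0.0267, -0.0728,  0.0482]))
table1 (array([ 0.3653, -0.102 ,  0.0008]), array([ 0.174 , -0.0629,  0.1975])) hub (array([ 0.4895, -0.0508,  0.0594]), array([0.0648, 0.0147, 0.1381]))
222 [array([-0.0432, -0.0094,  0.1078]), array([-0.0437,  0.    ,  0.1091]), array([-0.0433,  0.0095,  0.1082])]
226 [array([ 0.009 , -0.0052, -0.0179]), array([-0.0477,  0.    ,  0.1077]), array([-0.0479,  0.0095,  0.1082])]
230 [array([ 0.009 , -0.005 , -0.0235]), array([ 0.0084,  0.0002, -0.0222]), array([ 0.0076,  0.0054, -0.0206])]
234 [array([ 0.0087, -0.0049, -0.0281]), array([ 0.0078,  0.0002, -0.0264]), array([ 0.0084,  0.0052, -0.0276])]
238 [array([ 0.009 , -0.0047, -0.0338]), array([ 0.0076,  0.0002, -0.031 ]), array([ 0.0079,  0.0051, -0.0316])]
242 [array([ 0.009 , -0.0046, -0.0385]), array([ 0.0078,  0.0002, -0.0362]), array([ 0.0072,  0.0051, -0.0351])]
246 [array([ 0.008 , -0.0045, -0.0413]), array([ 0.008 ,  0.0002, -0.0412]), array([ 0.0075,  0.0049, -0.0403])]
250 [array([ 0.008 , -0.0044, -0.0455]), array([ 0.0052,  0.0002, -0.0404]), array([ 0.0076,  0.0048, -0.0447])]
254 [array([ 0.0076, -0.0043, -0.049 ]), array([ 0.0025,  0.0002, -0.04  ]), array([ 0.0074,  0.0047, -0.0485])]
258 [array([ 0.0074, -0.0042, -0.0527]), array([ 0.0074,  0.0002, -0.0525]), array([ 0.0077,  0.0046, -0.053 ])]
```

Run:
```python
from h import *
c=dict(np.load("pics/wrist0.npz"));o=dict(np.load("pics/wrist2.npz"))
def cloud(c):
    K=c["mtx"];V,U=np.mgrid[0:384,0:512];x=U-K[0,2];y=V-K[1,2];r=np.hypot(x,y);t=r/K[0,0]
    z=c["range_z"];k=np.tan(t)*z/r
    P=np.stack([x*k,-y*k,-z],-1)
    H=c["hand_eye"];q=P@H[:3,:3].T+H[:3,3];q[z==0]=np.nan;return q
for c in(c,o):
    q=cloud(c);m=(abs(q[...,1])<.062)&(q[...,2]<.04)&(q[...,2]>-.06)&(abs(q[...,0])<.03)
    p=q[m];print(len(p))
    for z in np.arange(-.06,.04,.006):
        s=p[(p[:,2]>=z)&(p[:,2]<z+.006)]
        if len(s):print(round(z,3),len(s),s[:,0].min().round(4),s[:,0].max().round(4),s[:,1].min().round(4),s[:,1].max().round(4), np.abs(s[:,1]).min().round(4))
```

```text
2323
-0.06 385 -0.0117 0.0105 -0.0557 0.0583 0.0419
-0.054 280 0.0001 0.0104 -0.0543 0.057 0.0418
-0.048 362 -0.0039 0.0103 -0.053 0.0564 0.0422
-0.042 342 -0.0073 0.0104 -0.0517 0.0544 0.0416
-0.036 333 -0.0106 0.0102 -0.0512 0.0539 0.0417
-0.03 310 -0.0113 0.0105 -0.051 0.0536 0.0418
-0.024 255 -0.0108 0.0105 -0.0508 0.0536 0.0416
-0.018 56 -0.0103 0.0097 -0.0513 0.053 0.0418
1167
-0.06 172 0.0068 0.0101 -0.006 0.0069 0.0002
-0.054 149 0.0066 0.0095 -0.0067 0.0072 0.0002
-0.048 165 0.0033 0.0099 -0.007 0.0074 0.0003
-0.042 203 0.0009 0.0099 -0.0093 0.0097 0.0002
-0.036 166 0.0069 0.0099 -0.0086 0.0091 0.0002
-0.03 146 0.0072 0.01 -0.0087 0.0087 0.0002
-0.024 141 0.0072 0.01 -0.0087 0.0096 0.0002
-0.018 25 0.0073 0.0095 -0.007 0.0091 0.0002
```

Run:
```python
from h import *
D=dict(np.load("pics/side2.npz"));S=dict(np.load("pics/scene3.npz"))
for x,y in[(350,175),(430,180),(430,186),(520,180)]:print((x,y),w(D,220+x/5,130+y/5).round(4))
for x,y in[(255,118),(585,138),(380,125),(455,130),(416,215),(416,221)]:print((x,y),w(S,190+x/5,110+y/5).round(4))
```

```text
(350, 175) [0.4793 0.1158 0.206 ]
(430, 180) [0.4528 0.1049 0.2034]
(430, 186) [0.4523 0.1066 0.2019]
(520, 180) [0.4227 0.0942 0.2035]
(255, 118) [ 0.5521 -0.0345  0.2009]
(585, 138) [0.4923 0.1191 0.2033]
(380, 125) [0.5303 0.0246 0.2028]
(455, 130) [0.5174 0.0597 0.2036]
(416, 215) [1.3384 0.4068 0.7684]
(416, 221) [0.4977 0.0323 0.1274]
```

Request:
servo_tool --moves "0.004 0 0.02 0 0 0 1;0 0 0.02 0 0 0 1;0 0 0.02 0 0 0 1;0 0 0.01 0 0 0 1;0 0 0 0 0 0 1;0 0 0 0 0 0 1"

```text
time_s: 3.87
tool_pos: [0.4948, 0.0294, 0.049]
tool_rot: [179.7, 1.5, -158.4]
force: [-0.2, -0.3, 0.7]
grip_width: 0.0001
```

```bash
python3 pos.py -25 47; python3 snap.py 4 side scene; python3 -c "
import cv2
a=cv2.imread('pics/side4.png')[130:240,220:380];b=cv2.imread('pics/scene4.png')[110:220,190:310]
cv2.imwrite('pics/sd4.png',cv2.resize(a,None,fx=5,fy=5,interpolation=cv2.INTER_CUBIC))
cv2.imwrite('pics/sc4.png',cv2.resize(b,None,fx=5,fy=5,interpolation=cv2.INTER_CUBIC))"
```

```text
3.8667 [0.4948 0.0294 0.049 ] [ 179.67    1.51 -158.43] t,r -34.9 72.1 F [-0.2  -0.3   0.69]
need tool x,y mm 9.685608657333901 -25.20803274229167
3.8667 [0.4947892  0.02944748 0.04895468] [ 179.67450843    1.51303783 -158.42852418] [-0.20287363 -0.30138882  0.69178156]
```

View pics/sd4.png

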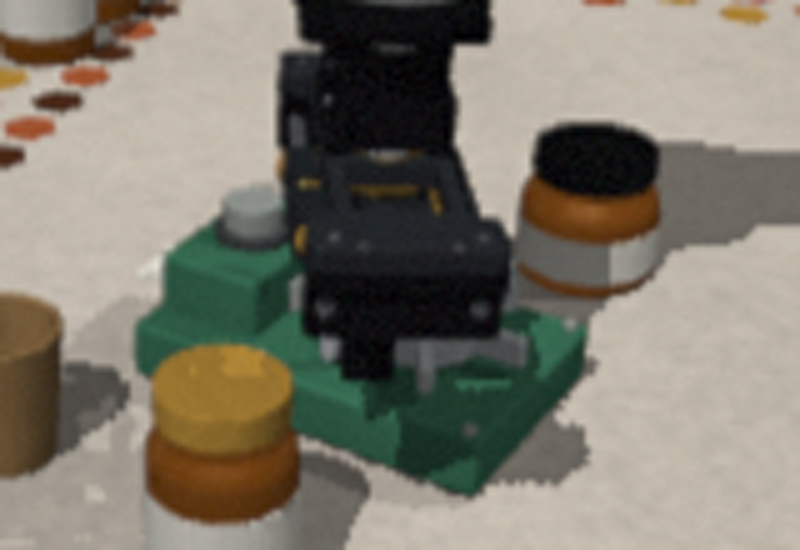

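View pics/sc4.png

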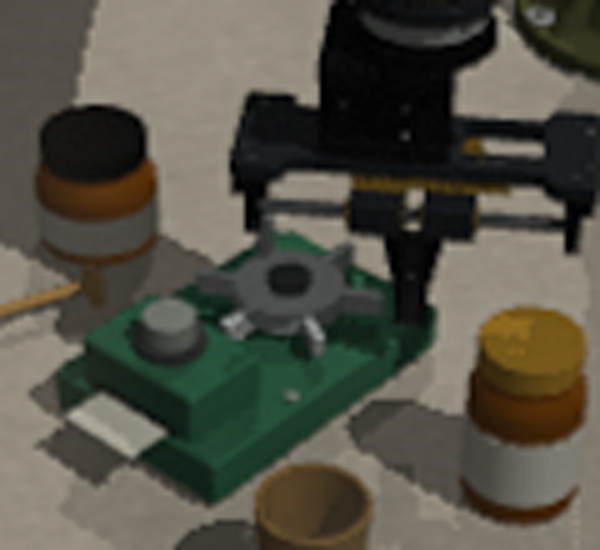

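Run:
```python
from h import *
from cell import env
print(env.get_obs()["qpos"].round(2))
S=dict(np.load("pics/scene4.npz"));D=dict(np.load("pics/side4.npz"))
for z in(.038,.066):
  u,v=proj(S,[.4948,.0294,z]);print((u-190)*5,(v-110)*5)
  u,v=proj(D,[.4948,.0294,z]);print((u-220)*5,(v-130)*5)
for x,y in[(412,300),(412,312),(412,320)]:print(w(S,190+x/5,110+y/5).round(4))
for x,y in[(370,345),(370,360),(370,372)]:print(w(D,220+x/5,130+y/5).round(4))
```

```text
[-38.39   7.19  34.56 117.24  -5.9   55.56 110.78]
406.7639521175772 348.3953379241326
356.00280634962417 425.0254105982434
408.7702288086723 308.5734203818698
358.6391370383396 372.40652011712984
[0.5025 0.0345 0.0789]
[0.5021 0.0347 0.0705]
[0.5017 0.0348 0.0647]
[0.4889 0.0352 0.0849]
[0.4889 0.0339 0.0765]
[0.4886 0.0339 0.0703]
```

Request:
servo_tool --moves "0.008 0 0.008 0 0.04 0 1;0.003 0 0.005 0 0.01 0 1;0 0 0 0 0 0 1;0 0 0 0 0 0 1"

```text
time_s: 4.3
tool_pos: [0.4863, 0.0258, 0.0377]
tool_rot: [179.7, 0.3, -158.4]
force: [-0.3, 0.1, 0.4]
grip_width: 0.0004
```

```bash
python3 pos.py -25 47
```

```text
4.3 [0.4863 0.0258 0.0377] [ 179.67    0.27 -158.41] t,r -25.6 71.9 F [-0.29  0.09  0.39]
need tool x,y mm 0.43285124821021287 -24.945100979648497
```

Request:
servo_tool --moves "0.001 0 0.008 0 0.01 0 1;0 0 0 0 0 0 1;0 -0.008 0 0 0 0 1;0 -0.006 0 0 0 0 1;0 -0.004 0 0 0 0 1;0 0 0 0 0 0 1"

```text
time_s: 4.8
tool_pos: [0.4928, 0.0068, 0.0289]
tool_rot: [179.7, -0.0, -158.4]
force: [0.0, -0.6, 0.3]
grip_width: 0.0007
```

```bash
python3 pos.py -25 47
```

```text
4.8 [0.4928 0.0068 0.0289] [ 1.7970e+02 -3.0000e-02 -1.5839e+02] t,r -24.6 51.8 F [ 0.04 -0.6   0.27]
need tool x,y mm -0.45391417320695193 -4.84875163908203
```

Request:
servo_tool --moves "0 -0.004 -0.001 0 0 0 1;0 0 0 0 0 0 1"

```text
time_s: 4.97
tool_pos: [0.4948, 0.0019, 0.0301]
tool_rot: [179.7, -0.0, -158.5]
force: [0.5, 0.7, -0.3]
grip_width: 0.0004
```

```bash
python3 pos.py -25 47; python3 snap.py 5 wrist scene; python3 -c "
import cv2
a=cv2.imread('pics/wrist5.png');b=cv2.imread('pics/scene5.png')[110:220,190:310]
cv2.imwrite('pics/w5b.png',cv2.resize(a,None,fx=1.55,fy=1.55,interpolation=cv2.INTER_CUBIC))
cv2.imwrite('pics/sc5.png',cv2.resize(b,None,fx=5,fy=5,interpolation=cv2.INTER_CUBIC))"
```

```text
4.9667 [0.4948 0.0019 0.0301] [ 1.7972e+02 -2.0000e-02 -1.5847e+02] t,r -24.5 46.6 F [ 0.5   0.67 -0.32]
need tool x,y mm -0.4613603324838535 0.3788780132424073
4.9667 [0.49475989 0.00192224 0.03005087] [ 1.79717969e+02 -1.91183293e-02 -1.58468469e+02] [ 0.50361289  0.67330843 -0.3170063 ]
```

View pics/w5b.png

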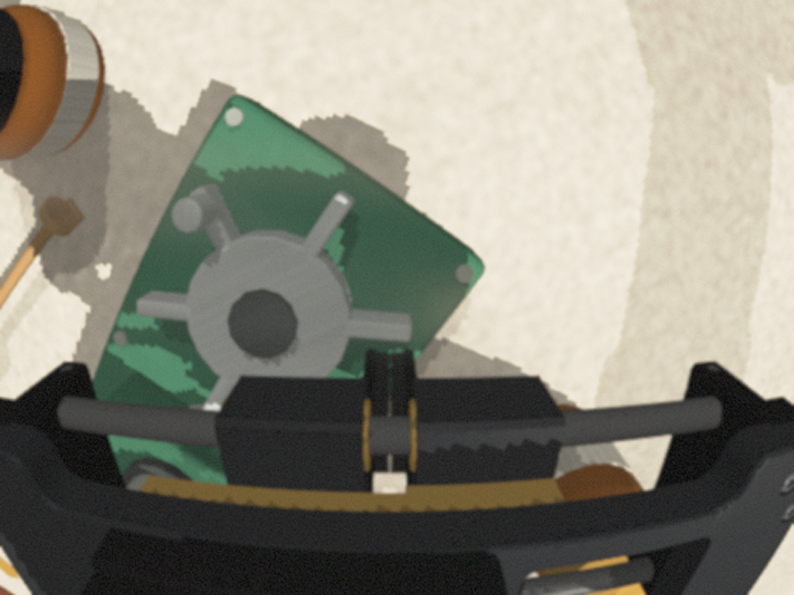

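View pics/sc5.png

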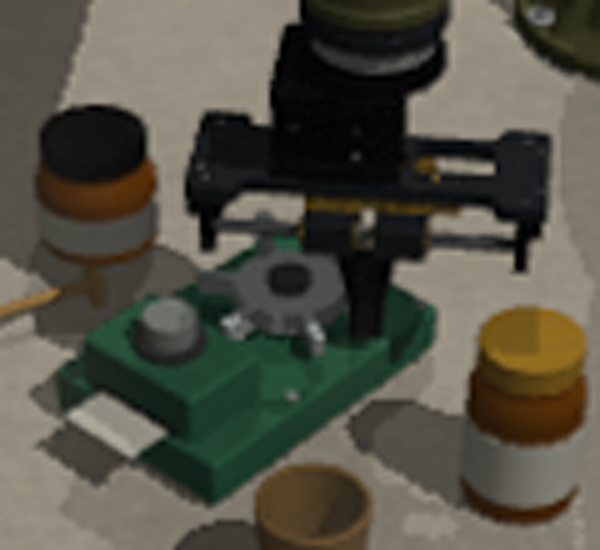

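Request:
servo_tool --moves "0.005 0 0 0 0 0 1;0.005 0 0 0 0 0 1;0.005 0 0 0 0 0 1;0.005 0 0 0 0 0 1;0.003 0 0 0 0 0 1"

```text
time_s: 5.48
tool_pos: [0.4787, -0.0022, 0.0315]
tool_rot: [179.8, 0.9, -158.3]
force: [5.5, -0.0, -3.5]
grip_width: 0.0004
```

```bash
python3 pos.py 13 47; python3 snap.py 6 wrist; python3 -c "
import cv2
a=cv2.imread('pics/wrist6.png');
cv2.imwrite('pics/w6b.png',a)"
```

```text
5.4833 [ 0.4787 -0.0022  0.0315] [ 179.83    0.92 -158.25] t,r -8.1 48.8 F [ 5.49 -0.   -3.48]
need tool x,y mm 21.067440595554114 -1.9003753111558115
5.4833 [ 0.47868783 -0.00223498  0.03147763] [ 179.82856806    0.91553708 -158.25230727] [ 5.49431222e+00 -3.24172335e-03 -3.47882445e+00]
```

View pics/w6b.png

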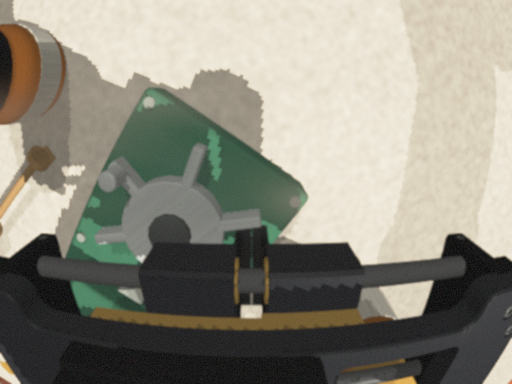

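Request:
servo_tool --moves "0.006 -0.001 0 0 0.01 0 1;0.006 -0.001 0 0 0.01 0 1;0.006 -0.001 0 0 0.01 0 1;0.003 0 0 0 0 0 1"

```text
time_s: 5.87
tool_pos: [0.4593, -0.0125, 0.032]
tool_rot: [179.8, 0.1, -158.1]
force: [0.5, 0.2, -0.2]
grip_width: 0.0002
```

```bash
python3 pos.py 13 47; python3 snap.py 7 wrist
```

```text
5.8667 [ 0.4593 -0.0125  0.032 ] [ 1.7980e+02  1.1000e-01 -1.5814e+02] t,r 13.7 46.6 F [ 0.55  0.16 -0.23]
need tool x,y mm -0.702398858488365 0.44900427314049224
5.8667 [ 0.45933933 -0.01248428  0.0320218 ] [ 1.79802909e+02  1.05238447e-01 -1.58136661e+02] [ 0.54944155  0.16051365 -0.2270073 ]
```

View pics/wrist7.png

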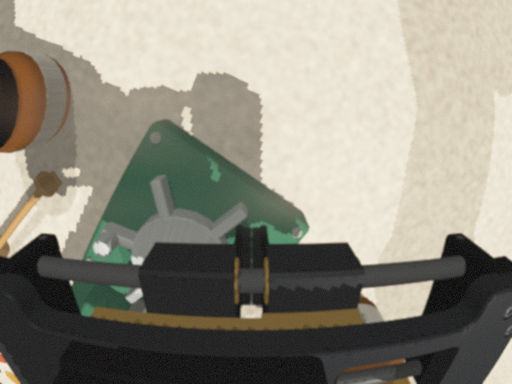

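Request:
servo_tool --moves "0 0 -0.01 0 0 0 1;0 0 -0.02 0 0 0 1;0 0 -0.03 0 0 0 1;0 0.01 -0.01 0 0 0 1;-0.012 0.01 0 0 0 0 1;-0.015 0.005 0 0 0 0 1;-0.012 0 0 0 0 0 1;0 0 0 0 0 0 1"

```text
time_s: 6.58
tool_pos: [0.4818, 0.0255, 0.1056]
tool_rot: [179.6, -0.5, -158.4]
force: [0.4, -0.4, 0.3]
grip_width: 0.0006
```

```bash
python3 pos.py -25 72; python3 snap.py 8 wrist scene; python3 -c "
import cv2
a=cv2.imread('pics/wrist8.png');b=cv2.imread('pics/scene8.png')[110:220,190:310]
cv2.imwrite('pics/w8b.png',cv2.resize(a,None,fx=1.55,fy=1.55,interpolation=cv2.INTER_CUBIC))
cv2.imwrite('pics/sc8.png',cv2.resize(b,None,fx=5,fy=5,interpolation=cv2.INTER_CUBIC))"
```

```text
6.5833 [0.4818 0.0255 0.1056] [ 179.56   -0.48 -158.36] t,r -21.4 73.4 F [ 0.35 -0.4   0.28]
need tool x,y mm -3.6087629978330202 -1.3354299734440445
6.5833 [0.48182811 0.02552949 0.10562352] [ 179.56321653   -0.48234527 -158.35999791] [ 0.35117081 -0.40186946  0.27913741]
```

View pics/w8b.png

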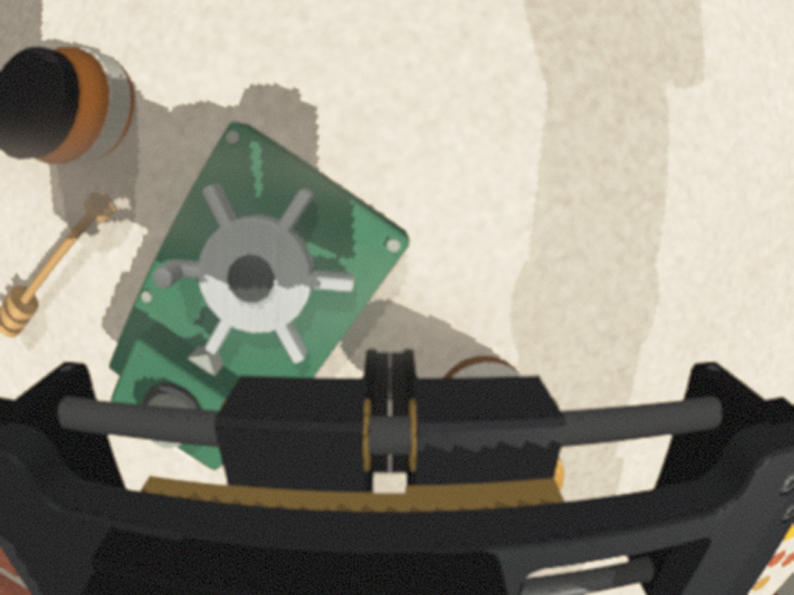

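View pics/sc8.png

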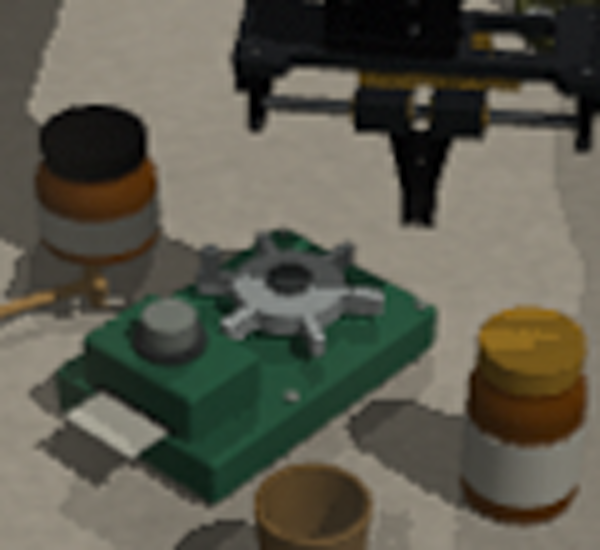

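Request:
servo_tool --moves "0 -0.001 0.02 0 0 0 1;0.001 0 0.02 0 0.01 0 1;0.002 0 0.02 0 0.01 0 1;0.003 0 0.009 0 0.01 0 1;0 0 0 0 0 0 1;0 0 0 0 0 0 1"

```text
time_s: 7.18
tool_pos: [0.469, 0.0186, 0.0326]
tool_rot: [179.5, -1.9, -158.6]
force: [0.5, 0.6, -0.1]
grip_width: 0.0004
```

```bash
python3 pos.py -25 47
```

```text
7.1833 [0.469  0.0186 0.0326] [ 179.5    -1.88 -158.6 ] t,r -6.9 71.7 F [ 0.48  0.65 -0.1 ]
need tool x,y mm -18.323269106659144 -24.508089279578318
```

Clear of the wheel (r 72) but off in t; correcting, and levelling the pitch.

Request:
servo_tool --moves "-0.009 0 0 0 -0.04 0 1;-0.007 0 0 0 -0.02 0 1;0 0 0 0 0 0 1;0 0 0 0 0 0 1"

```text
time_s: 7.52
tool_pos: [0.4874, 0.0251, 0.035]
tool_rot: [179.5, 0.3, -158.7]
force: [0.4, 0.3, -0.7]
grip_width: 0.0004
```

```bash
python3 pos.py -25 47
```

```text
7.5167 [0.4874 0.0251 0.035 ] [ 179.5     0.28 -158.65] t,r -26.4 70.9 F [ 0.36  0.27 -0.69]
need tool x,y mm 1.121193508229239 -23.909853791934793
```

Request:
servo_tool --moves "0.001 0 0.004 0 0 0 1;0 -0.008 0 0 0 0 1;0 -0.008 0 0 0 0 1;0 -0.006 0 0 0 0 1;0 0 0 0 0 0 1;0 0 0 0 0 0 1"

```text
time_s: 8.02
tool_pos: [0.4968, 0.0017, 0.0319]
tool_rot: [179.5, 0.5, -158.7]
force: [0.4, 0.9, -0.6]
grip_width: 0.0005
```

```bash
python3 pos.py -25 47
```

```text
8.0167 [0.4968 0.0017 0.0319] [ 179.54    0.46 -158.67] t,r -26.3 45.6 F [ 0.4   0.85 -0.64]
need tool x,y mm 1.3538183511271353 1.35857077345862
```

Request:
servo_tool --moves "0.005 0 0 0 0 0 1;0.005 0 0 0 0 0 1;0.005 0 0 0 0.005 0 1;0.005 0 0 0 0.01 0 1;0.005 0 0 0 0.01 0 1"

```text
time_s: 8.43
tool_pos: [0.4791, -0.005, 0.0331]
tool_rot: [179.7, 0.6, -158.6]
force: [4.7, 1.0, -3.1]
grip_width: 0.0003
```

```bash
python3 pos.py 13 47
```

```text
8.4333 [ 0.4791 -0.005   0.0331] [ 179.69    0.64 -158.63] t,r -7.4 46.1 F [ 4.72  0.98 -3.11]
need tool x,y mm 20.44695010305848 0.6616144338947751
```

Request:
servo_tool --moves "0.006 0 0 0 0.01 0 1;0.006 0 0 0 0.01 0 1;0.006 0 0 0 0 0 1;0.003 0 0 0 0 0 1;0 0 0 0 0 0 1"

```text
time_s: 8.85
tool_pos: [0.4596, -0.0118, 0.0341]
tool_rot: [179.7, 0.4, -158.5]
force: [-0.4, 0.2, 0.3]
grip_width: 0.0006
```

```bash
python3 pos.py 13 47; python3 snap.py 9 wrist
```

```text
8.85 [ 0.4596 -0.0118  0.0341] [ 179.73    0.44 -158.47] t,r 13.3 47.1 F [-0.36  0.16  0.33]
need tool x,y mm -0.25300933096437916 -0.06376074115026072
8.85 [ 0.45956524 -0.01183953  0.03413859] [ 179.7303222     0.43620527 -158.47275272] [-0.36368745  0.15865001  0.32876717]
```

View pics/wrist9.png

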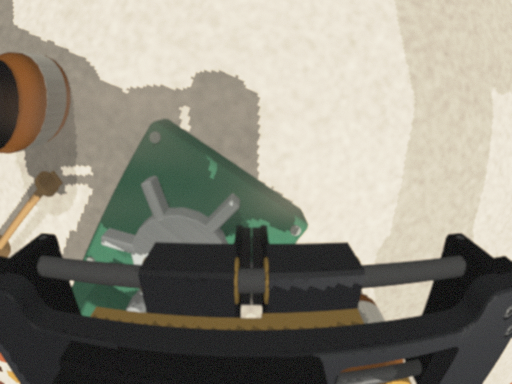

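Request:
servo_tool --moves "0 0 -0.01 0 0 0 1;0 0 -0.02 0 0 0 1;0 0 -0.03 0 0 0 1;0 0 -0.03 0 0 0 1;0 0 -0.03 0 0 0 1;-0.02 -0.01 -0.015 0 0 0 1;-0.025 -0.015 0 0 0 0 1;-0.02 -0.015 0 0 0 0 1;0 0 0 0 0 0 1;0 0 0 0 0 0 1"

```text
time_s: 9.73
tool_pos: [0.5319, -0.0281, 0.1797]
tool_rot: [179.6, -0.0, -158.5]
force: [-0.4, 0.1, -0.3]
grip_width: 0.0005
```

```bash
python3 pos.py; python3 snap.py 10 wrist scene; python3 -c "
import cv2
a=cv2.imread('pics/wrist10.png');b=cv2.imread('pics/scene10.png')[110:220,190:310]
cv2.imwrite('pics/w10b.png',cv2.resize(a,None,fx=1.55,fy=1.55,interpolation=cv2.INTER_CUBIC))
cv2.imwrite('pics/sc10.png',cv2.resize(b,None,fx=5,fy=5,interpolation=cv2.INTER_CUBIC))"
```

```text
9.7333 [ 0.5319 -0.0281  0.1797] [ 179.61   -0.   -158.53] t,r -47.7 4.9 F [-0.41  0.05 -0.29]
9.7333 [ 0.53188831 -0.02806047  0.17971817] [ 1.79613928e+02 -2.91897424e-03 -1.58527635e+02] [-0.41231935  0.0506766  -0.29189173]
```

View pics/w10b.png

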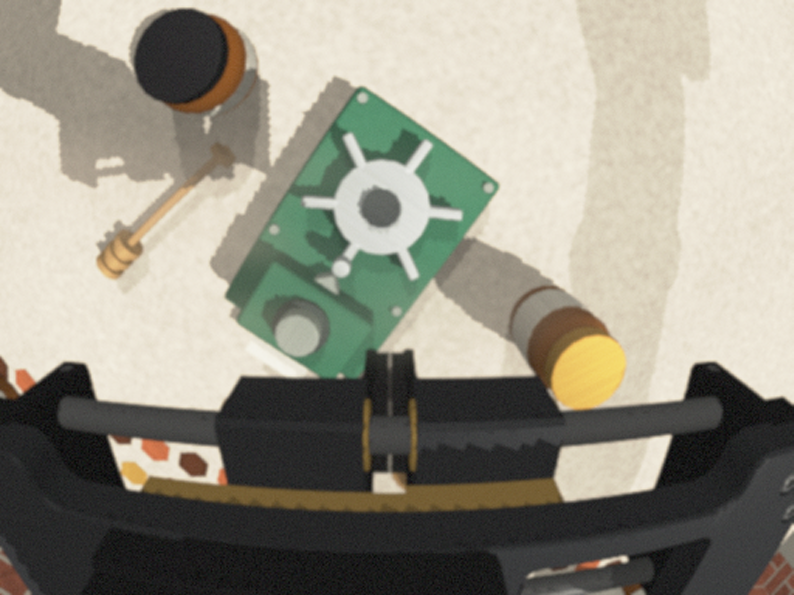

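View pics/sc10.png

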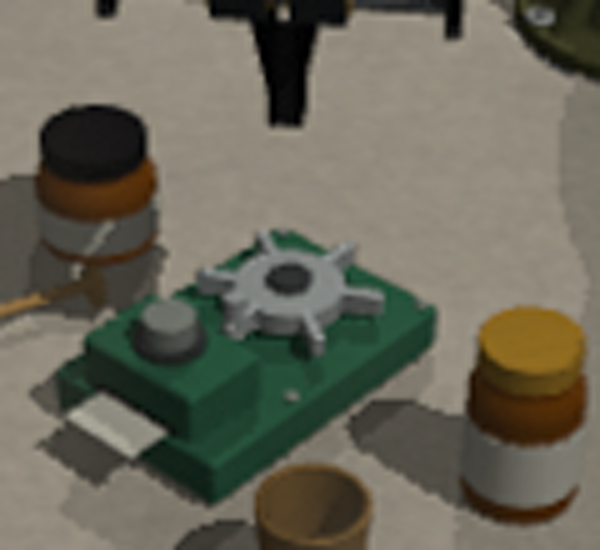

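Run:
```python
from h import *
c=dict(np.load("pics/wrist10.npz"))
f=lambda x,y:((x+.5)/1.55-.5,(y+.5)/1.55-.5)
h=ww(c,*f(381,207),.060);p=ww(c,*f(301,329),.086);s=ww(c,*f(342,269),.071)
print(h,p,s)
a=[np.degrees(np.arctan2(*(q-h)[1::-1])) for q in(p,s)];print(a)
g=p-c["pos"];y=np.radians(c["rot"][2]);print("tool x,y",g[0]*np.cos(y)+g[1]*np.sin(y),g[0]*np.sin(y)-g[1]*np.cos(y))
```

```text
[ 0.48901487 -0.04990846  0.06      ] [ 0.57709626 -0.07056294  0.086     ] [ 0.5342218  -0.05915378  0.071     ]
[np.float64(-13.197026723550605), np.float64(-11.558248508098412)]
tool x,y -0.02651212188480173 -0.0561010292547601
```

Request:
servo_tool --moves "-0.011 -0.02 0 0 0 0 1;-0.011 -0.02 0 0 0 0 1;-0.006 -0.013 0 0 0 0 1;0 0 0.02 0 0 0 1;0 0 0.03 0 0 0 1;0 0 0.02 0 0 0 1;0 0 0 0 0 0 1;0 0 0 0 0 0 1"

```text
time_s: 10.5
tool_pos: [0.5694, -0.063, 0.1073]
tool_rot: [179.0, -0.1, -158.3]
force: [-0.4, -0.7, -0.2]
grip_width: 0.0002
```

```bash
cat > pp.py <<'E'
from cell import env
import numpy as np
o=env.get_obs();p=o["tool_pos"];y=np.radians(o["tool_rot"][2]);g=np.array([.582,-.0713])-p[:2]
print(o["time_s"],p.round(4),o["tool_rot"].round(2),"F",o["force"].round(2),"need mm",1e3*(g[0]*np.cos(y)+g[1]*np.sin(y)),1e3*(g[0]*np.sin(y)-g[1]*np.cos(y)))
E
python3 pp.py
```

```text
10.5 [ 0.5694 -0.063   0.1073] [ 1.7896e+02 -1.4000e-01 -1.5828e+02] F [-0.43 -0.68 -0.24] need mm -8.638094206668894 -12.322436213557227
```

Request:
servo_tool --moves "-0.008 -0.01 0 0.03 0 0 1;-0.001 -0.002 0.01 0 0 0 1;0 0 0 0 0 0 1;0 0 0 0 0 0 1"

```text
time_s: 10.83
tool_pos: [0.5846, -0.0706, 0.1003]
tool_rot: [179.9, 0.1, -158.2]
force: [0.5, 0.8, 0.4]
grip_width: 0.0004
```

```bash
python3 pp.py; python3 snap.py 11 scene side; python3 -c "
import cv2
a=cv2.imread('pics/side11.png')[130:240,220:380];b=cv2.imread('pics/scene11.png')[110:220,190:310]
cv2.imwrite('pics/sd11.png',cv2.resize(a,None,fx=5,fy=5,interpolation=cv2.INTER_CUBIC))
cv2.imwrite('pics/sc11.png',cv2.resize(b,None,fx=5,fy=5,interpolation=cv2.INTER_CUBIC))"
```

```text
10.8333 [ 0.5846 -0.0706  0.1003] [ 1.7991e+02  1.4000e-01 -1.5820e+02] F [0.55 0.75 0.37] need mm 2.6970130382943283 0.3486000085729582
10.8333 [ 0.58463359 -0.07062206  0.10029685] [ 1.79909026e+02  1.44590230e-01 -1.58199408e+02] [0.54575152 0.75462332 0.36852212]
```

View pics/sd11.png

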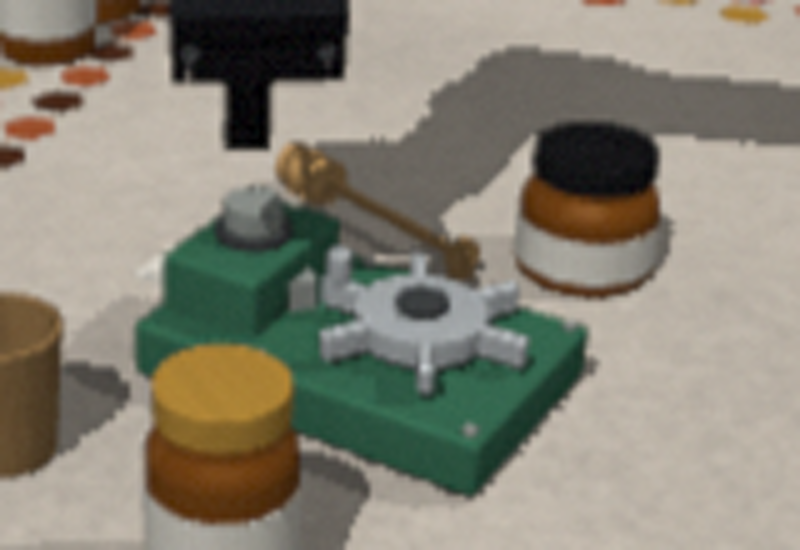

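View pics/sc11.png

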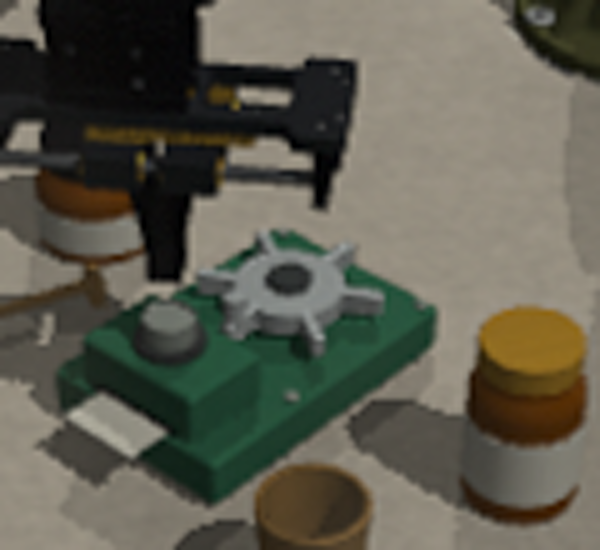

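Request:
servo_tool --moves "0.002 0 0.01 0 0 0 1;0 0 0.01 0 0 0 1;0 0 0.003 0 0 0 1;0 0 0 0 0 0 1"

```text
time_s: 11.27
tool_pos: [0.5823, -0.0711, 0.0755]
tool_rot: [179.9, 0.2, -158.2]
force: [-1.4, -0.3, -0.0]
grip_width: 0.0001
```

```bash
python3 pp.py
```

```text
11.2667 [ 0.5823 -0.0711  0.0755] [ 179.87    0.18 -158.19] F [-1.44 -0.33 -0.04] need mm 0.37605861510285565 -0.10270873367615231
```

Request:
servo_tool --moves "0 0 0.004 0 0 0 1;0 0 0.004 0 0 0 1;0 0 0.003 0 0 0 1"

```text
time_s: 11.52
tool_pos: [0.5823, -0.0711, 0.0639]
tool_rot: [179.9, 0.2, -158.2]
force: [-2.1, 0.6, 4.3]
grip_width: 0.0006
```

```bash
python3 pp.py
```

```text
11.5167 [ 0.5823 -0.0711  0.0639] [ 1.7986e+02  1.7000e-01 -1.5820e+02] F [-2.15  0.62  4.26] need mm 0.33302001817089333 -0.038297543816374166
```

Request:
servo_tool --moves "0 0 0.002 0 0 0 1;0 0 0.002 0 0 0 1"

```text
time_s: 11.68
tool_pos: [0.5826, -0.0712, 0.0616]
tool_rot: [179.8, 0.2, -158.2]
force: [-8.6, 1.7, 23.5]
grip_width: 0.0004
```

```bash
python3 pp.py
```

```text
11.6833 [ 0.5826 -0.0712  0.0616] [ 179.8     0.19 -158.2 ] F [-8.58  1.67 23.5 ] need mm 0.601864172308674 0.08328748331593602
```

Bottomed out (23.5 N, well above the 5.2 N of the spring). Take off the load and lift.

Request:
servo_tool --moves "0 0 -0.002 0 0 0 1;0 0 -0.006 0 0 0 1;0 0 -0.01 0 0 0 1;0 0 -0.02 0 0 0 1;0 0 -0.03 0 0 0 1;0 0 -0.03 0 0 0 1;0 0 -0.02 0 0 0 1;0 0 0 0 0 0 1;0 0 0 0 0 0 1"

```text
time_s: 12.43
tool_pos: [0.5823, -0.0722, 0.1873]
tool_rot: [179.8, 0.2, -158.3]
force: [-0.4, -0.4, -0.2]
grip_width: 0.0002
```

```bash
python3 pp.py; python3 snap.py 12 scene side wrist; python3 -c "
import cv2
a=cv2.imread('pics/side12.png')[130:240,220:380];b=cv2.imread('pics/scene12.png')[110:220,190:310]
cv2.imwrite('pics/sd12.png',cv2.resize(a,None,fx=5,fy=5,interpolation=cv2.INTER_CUBIC))
cv2.imwrite('pics/sc12.png',cv2.resize(b,None,fx=5,fy=5,interpolation=cv2.INTER_CUBIC))
a=cv2.imread('pics/wrist12.png');cv2.imwrite('pics/w12b.png',cv2.resize(a,None,fx=1.55,fy=1.55,interpolation=cv2.INTER_CUBIC))"
python3 -c "
from h import *
for n in(0,12):
  S=dict(np.load(f'pics/scene{n}.npz'))
  print([w(S,190+x/5,110+y/5).round(4) for x,y in((170,314),(165,312),(175,316))])"
```

```text
12.4333 [ 0.5823 -0.0722  0.1873] [ 179.83    0.21 -158.26] F [-0.38 -0.37 -0.15] need mm -0.08042895631118355 0.906788820186628
12.4333 [ 0.58226118 -0.07217208  0.18734134] [ 179.83403699    0.20945154 -158.25871092] [-0.38459857 -0.37389968 -0.15259696]
[array([ 0.5826, -0.0703,  0.0846]), array([ 0.5803, -0.0749,  0.0827]), array([ 0.5805, -0.0685,  0.0825])]
[array([ 0.5802, -0.0718,  0.0824]), array([ 0.5802, -0.0749,  0.0826]), array([ 0.5812, -0.0681,  0.0831])]
```

View pics/sd12.png

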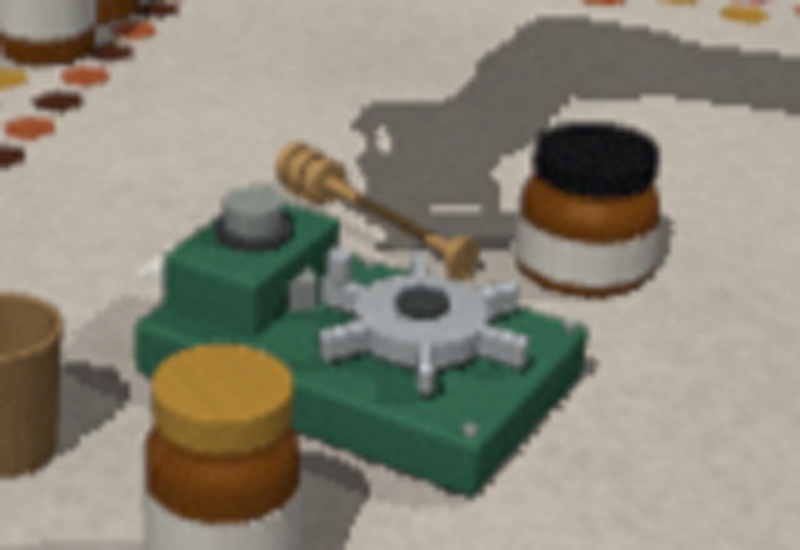

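View pics/sc12.png

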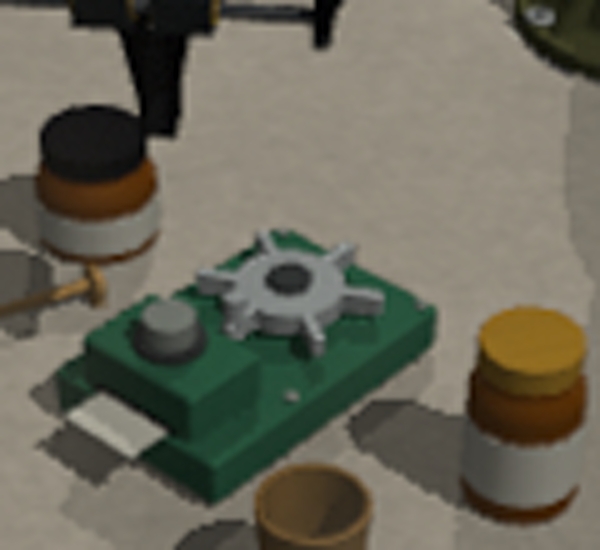

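View pics/w12b.png

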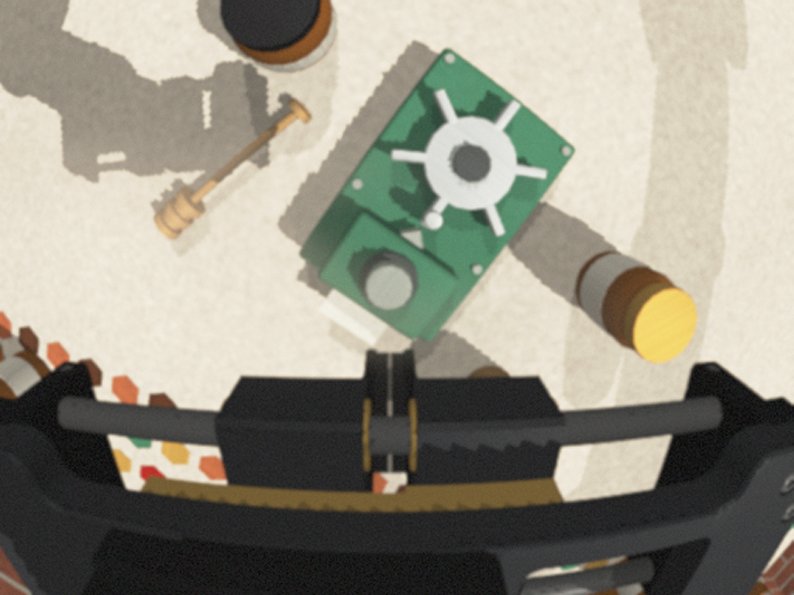

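```bash
python3 -c "
from cell import env
print(env.sign_off())"
```

```text
the job is handed in; nothing more can be done
None
```

I turned the wheel two clicks anticlockwise with the closed fingertips and checked it by camera after each click. The stud ended at the pointer and did not run past. Then I pressed the plunger once, lifted clear and handed the job in at about 12.6 s.

- **Plunger:** the upward force rose to 23.5 N, well above the 5.2 N spring, so I take it as fully down. In the last pictures it is back up at its starting height.
- **Wheel:** in the last pictures the stud is at the pointer. My angle estimates for stud and pointer line agreed within about 2°, which is the accuracy of reading the pixels.
- **Bystanders:** the marker, jars, cup and dipper look unmoved by eye in the scene and side pictures.
- **Final state:** the arm is clear and the wrist force reads about zero.

**Disagreements:**
- **Fingertip position:** all three cameras put the fingertips about 17 mm behind the reported TCP, not 11 mm ahead as stated. I used the camera value, and the plunger contact fitted it.
- **Camera positions:** the scene and side cameras differed by up to about 9 mm on the marker's points. I used the wrist camera, which fell between them.
- **Plunger centre:** one wrist reading of the plunger centre was about 5 mm short of the known geometry, so I used the geometry.

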